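# Find the hidden release notch in the collector tray's rim and press its key

### The arm

A 6-joint arm with a two-finger parallel gripper is mounted at the origin on the work surface. World frame = base frame: x ahead of the robot, y to its left, z up, the work surface at z = 0. Lengths are in mm, angles in rad, forces in N, time in s.
With the tool pointing down it reaches from about 300 to 775 mm from the base axis. Payload 14.6 kg.
Tool frame: the origin (TCP) lies between the finger pads; the fingertips stand 19 mm ahead of it and the grasp point (between the pads) is the TCP; z points along the fingers, y is the line along which they close (so a half turn about z gives the same grasp; the last joint's range is limited). The gripper opens to 94 mm and grips with 3 to 60 N. Pads are 16 mm wide; open, the fingers measure 119 mm over their backs; the gripper's body (75 mm by 177 mm) begins 78 mm behind the grasp point.
Start: joints at [1.107, 0.3, 1.521, -0, 1.321, -0.067], TCP at [212.554, 507.257, 224.446] pointing down, gripper open.
Joint ranges: [-3.03, 3.03], [-0.79, 2.21], [0.23, 2.52], [-1.04, 4.18], [0, 3.07], [-2.55, 2.55]. Speed limits (rad/s): [2.22, 2.22, 2.57, 3.14, 3.14, 3.14].

### API

Orientations are given as [roll, pitch, yaw] about the fixed x, y, z axes, in that order (R = Rz(yaw) Ry(pitch) Rx(roll)).
In Python, from cell import monitor, imaging, job, find_in, trace gives the robot as it stands. The module is installed in compiled form; this text tells all that it offers.
- The arm moves only by the tool arm_command, never from a script. Its argument "steps" is a list of rows, each a list of 5 numbers: the opening, from 0 (shut) to 1 (fully open), then the shift along the tool's x, y, z in mm, then the turn about the tool's z in degrees. In form: [[gripper, dx, dy, dz, turn], ...]. A call has 1 to 20 rows; each row is the pose to reach, as a shift and turn from the pose commanded when the call began, along the tool's axes at that moment; what a row does not reach only later rows make up. A row lasts 1/8 s, in which the tool goes at most 62.5 mm and 10.7 degrees, less where a joint would pass 70% of its speed; a pose out of reach is approached as far as the arm can. A call with a gripper value outside its range is refused whole. The fingers move at their own pace and stop on an object; "force" is the grip in N (left out, the last holds). Time passes only in rows, so rows that repeat a pose let the fingers close. It gives the time, the measured TCP pose, the force, the opening and the grip force at its end, in the units of the state.
- monitor.read_state(): the state, without advancing time (a new reading comes with each control period).
- imaging.camera(name): name is "scene" or "top" or "wrist"; returns a dict with "img" (420x560x3 uint8, red, green, blue), "mtx" (3x3 intrinsics, pixels), "D" ([k1, k2, p1, p2, k3] as OpenCV has them; the pictures are not rectified), "view" (4x4, takes a point from world to camera coordinates). Camera axes: x right, y down, z forward; pixel columns grow to the right and rows downward; lengths in mm; the calibration is good to about 2 mm. A picture is of the moment at which its call begins. There is no depth.
- job.sign_off(): hands the job in; it is judged then, once.
Trained networks look in a picture, given as the dict that the camera call returned (one of the last four; its "shot" number tells which), for a name from the list of things; names that differ only in an ending like _2 or _b are one class to them, and where a whole thing is asked for, a point or a joint stands for the part that bears it (a point fixed in the world has none). Each returns a list of dicts, best first, with "p" (0 to 1); they miss things now and then, are a little off and sometimes report something else, mostly with a low value. They report only what shows in the picture. A call takes as long as a camera call.
- find_in(picture, target): "rect" ([centre column, centre row, width, height] in pixels, round what is visible of it).
- trace(picture, target): "region" (420x560 bool, what is visible of it) and "rect" ([centre column, centre row, width, height] in pixels, round what is visible of it).
The state is a dict: "clock": time; "joints": joint angles; "qd": joint speeds; "effort": joint torques, N m; "eef_pos": TCP position; "eef_rot": TCP orientation; "wrist_force": force on the tool from outside, world axes, zero at the start; "moment": the same for the moment, N m; "finger_gap": finger opening in mm; "finger_force": force on a finger pad.
Only numpy, scipy, OpenCV 4.12 (cv2) and the standard library are available. Lean on these libraries where they do the work, as an engineer would, in place of code of your own. Each camera call takes 0.05 s, during which the arm holds its last target. There are 200 camera calls.

### The job

Free the drip plate of the fraction collector's tray: with a closed gripper, put a fingertip on the sunken strip of the tray's near rim at its left end (left as the robot sees it), sweep along the strip to the right until you find the hidden notch, and press the key inside the notch all the way down so that the plate's near edge pops up. Press gently, only with the fingertips, keep off the plate itself, leave everything on and around the tray where it stands, and finish with the arm clear.

Things in the scene. Friction and masses are not known exactly. Their poses are not given: they have to be found in the camera images.
- tray_frame: White tray frame of a fraction collector, fixed to the bench, 500 mm along its y, 313 mm along its x, 50 mm high. Origin on the bench under the middle of its near rim; x points away from the robot, y along the rim to the robot's left, z up. The near rim spans x -24 to 24 mm; a lip 50 mm high runs behind it, x 24 to 34. Two guide posts 167 mm high stand at x 225, y -165 and -105 mm.
- strip_mid (a point): Middle of the sunken strip's top face, straight above the frame's origin. The strip is the middle part of the near rim: flat, rigid, 46 mm above the bench, 48 mm wide, y -115 to 115 mm; at both ends the rim steps up to 50 mm. One notch, 50 mm long along y, cuts across the strip's full width; its middle lies somewhere between y -85 and 30 mm, elsewhere each time.
- strip_left (a point): Left end of the strip, on its top face, at y = 115 mm in the frame, where the rim steps up 4 mm.
- release_key (a joint): Travel of the key in the notch, in m: 0 up, its flat top (44 mm wide, filling the notch's length) then 8 mm below the strip's top, 0.007 fully down. About 5 N of dry friction resists it all the way, and it stays where it is left; sinking, it lifts the near edge of the drip plate.
- drip_plate: Dark steel-coloured drip plate in the tray, 218 by 432 mm, 4 mm thick; origin on its hinge at the far rim, 256 mm from the frame's origin along x, 30 mm above the bench. Its near edge rises by about 12 mm when the key is fully down.
- plate_edge (a point): Middle of the drip plate's near edge, on its top face; 32 mm above the bench at the start.
- vial_left: Small clear vial with black cap, 22 mm wide, 34 mm tall, standing on the left end of the near rim; origin in the middle of its underside. Bystander.
- vial_right: The same in amber on the right end of the near rim. Bystander.
- wrench: Steel wrench, 130 mm long, lying on the bench before the tray; origin at its middle underside, x along it. Bystander.
- fitting: Brass fitting, 22 mm wide, 26 mm tall, on the bench before the tray; origin under its middle. Bystander.
- stopper: Black rubber stopper, 32 mm wide, 28 mm tall, on the bench; origin under its middle. Bystander.
- bottle: Bottle with blue cap, 68 mm wide, 130 mm tall, right of the tray; origin under its middle. Bystander.
- beaker: Glass beaker, 72 mm wide, 85 mm tall, left of the tray; origin under its middle. Bystander.
- rack: Grey vial rack, 70 by 100 mm, 45 mm tall, left of the tray; origin under its middle. Bystander.

How it is judged:
By the outcome, as a careful person would: the job done as asked, in the order asked, and still so for the second after the job is handed in, with the robot touching nothing.
It also fails if it takes over 48 s, if anything falls off the work surface, if the arm or the gripper's body presses on something with over 40 N, if the wrist force passes 120 N, or if a joint passes its speed limit or range.

## Working session

There is one attempt and no reset: what is moved stays moved. The work goes in short steps, Python scripts to look and compute and a tool call to move; the robot and the scene stay as the last step left them, time stands still between calls to the robot, and variables do not carry over. Pictures are saved under pics/ and viewed, at most 10 in all, crops included, and the job is handed in when it is done.

Besides the shell and the picture viewer there is one more tool, called as name([rows], argument=value, ...), one row to a line, values as JSON. arm_command: Moves the arm, as the interface text tells. Its arguments: {"type":"object","properties":{"steps":{"type":"array","items":{"type":"array","items":{"type":"number"}}},"force":{"type":"number"}},"required":["steps"]}

```bash
mkdir -p pics
cat > h.py <<'E'
import numpy as np, cv2
from cell import monitor, imaging, job, find_in, trace
def ray(p,uv,z):
    n=cv2.undistortPoints(np.array([[uv]],float),p["mtx"],np.array(p["D"],float))[0,0]
    R=p["view"][:3,:3];t=p["view"][:3,3]
    d=R.T@np.array([n[0],n[1],1]);c=-R.T@t
    return c+d*(z-c[2])/d[2]
def proj(p,X):
    r,_=cv2.Rodrigues(p["view"][:3,:3])
    return cv2.projectPoints(np.array(X,float).reshape(-1,1,3),r,p["view"][:3,3],p["mtx"],np.array(p["D"],float))[0][:,0]
E
python3 - <<'E'
from h import *
s=monitor.read_state();print(s)
a=[]
for n in("scene","top"):
    p=imaging.camera(n);a.append(p["img"])
    cv2.imwrite(f"pics/{n}0.png",p["img"][:,:,::-1])
    print(n,-p["view"][:3,:3].T@p["view"][:3,3])
    for t,z in(("tray_frame",46),("release_key",40),("drip_plate",32),("vial_left",67),("vial_right",67),("wrench",5),("fitting",13),("stopper",14),("bottle",65),("beaker",40),("rack",40)):
        for f in find_in(p,t)[:2]: print(t,round(f["p"],2),np.round(f["rect"]),np.round(ray(p,f["rect"][:2],z)))
E
```

```text
{'clock': 0.0, 'joints': array([ 1.10741155e+00,  3.00424385e-01,  1.52160277e+00, -1.84994262e-05,
        1.32071973e+00, -6.65948830e-02]), 'qd': array([ 0.00092286,  0.00099334, -0.00015827, -0.00015102,  0.00047555,
       -0.00025182]), 'effort': array([-1.33358819e-03, -5.31824470e+01, -3.52719426e+01,  7.06800004e-02,
        2.45752058e-02, -8.07385049e-05]), 'eef_pos': array([212.44272076, 507.03781721, 223.90277706]), 'eef_rot': array([-3.14043979e+00, -5.89301184e-05,  2.74480732e+00]), 'wrist_force': array([0.75492716, 0.80895568, 0.21530756]), 'moment': array([ 0.02991099, -0.03063048,  0.03000815]), 'finger_force': 0.0, 'finger_gap': 93.752708223461}
scene [1155.72818858  546.55660034 1277.60606315]
tray_frame 0.64 [274. 254. 204. 176.] [662.  62.  46.]
drip_plate 0.96 [274. 254. 157. 134.] [654.  56.  32.]
vial_left 0.44 [359. 251.  10.  10.] [508. 243.  67.]
fitting 0.6 [289. 167.   7.  10.] [ 375. -132.   13.]
bottle 0.97 [184. 134.  21.  40.] [ 524. -461.   65.]
bottle 0.26 [347. 203.  30.  30.] [396. 116.  65.]
beaker 0.8 [428. 290.  30.  36.] [469. 452.  40.]
top [ 437.47937372    4.82030019 1560.13659963]
tray_frame 0.96 [277. 181. 158. 102.] [633.  35.  46.]
tray_frame 0.65 [429. 213.  28.  23.] [ 520. -463.   46.]
release_key 0.49 [275. 222.  18.  18.] [499.  44.  40.]
drip_plate 0.72 [276. 176. 134.  73.] [652.  39.  32.]
vial_left 0.43 [215. 224.   6.   6.] [492. 238.  67.]
wrench 0.81 [265. 265.  18.  36.] [357.  80.   5.]
wrench 0.73 [217. 222.   7.   9.] [502. 240.   5.]
fitting 0.35 [277. 223.  15.  12.] [496.  37.  13.]
stopper 0.5 [197. 277.  12.   9.] [319. 306.  14.]
bottle 0.85 [429. 213.  24.  18.] [ 518. -457.   65.]
beaker 0.6 [152. 228.  27.  28.] [483. 449.  40.]
rack 0.59 [147. 186.  35.  31.] [624. 468.  40.]
```

View pics/top0.png

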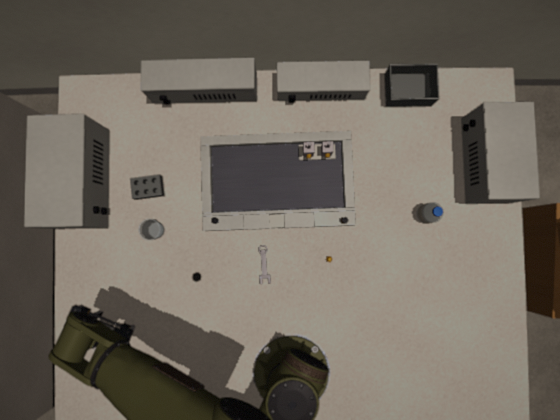

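View pics/scene0.png

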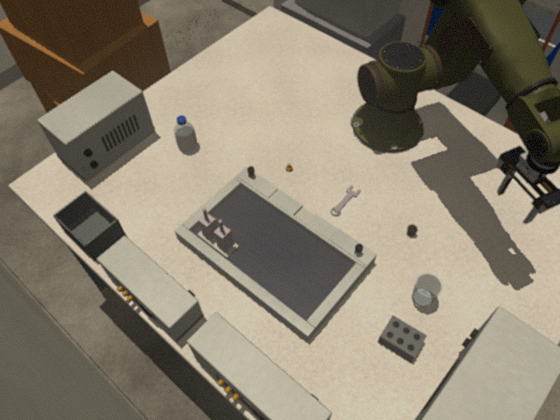

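The top view shows the tray (cols 201–355, rows 132–230), slightly yawed. The vial caps are near (215,220) and (344,220), and the rim has faint seams near cols 243, 285 and 314. The scene view agrees. I'll enlarge the rim.

Run:
```python
from h import *
p=imaging.camera("top")
g=p["img"][120:240,195:360]
g=cv2.resize(g,None,fx=4.8,fy=4.8,interpolation=cv2.INTER_CUBIC)
g=cv2.convertScaleAbs(g.astype(np.float32),alpha=1.2)
cv2.imwrite("pics/c1.png",g[:,:,::-1])
for t in("tray_frame","drip_plate"):
  r=trace(p,t)[0];m=r["region"].astype(np.uint8)
  print(t,r["p"],m.sum())
  c=max(cv2.findContours(m,0,1)[0],key=cv2.contourArea)
  b=cv2.boxPoints(cv2.minAreaRect(c))
  z=50 if t[0]=="t" else 31
  X=np.array([ray(p,q,z) for q in b]);print(np.round(b,1).tolist(),np.round(X).tolist(),np.linalg.norm(np.roll(X,-1,0)-X,axis=1),X.mean(0))
```

```text
tray_frame 0.72 14345
[[198.8000030517578, 135.8000030517578], [351.79998779296875, 130.3000030517578], [355.20001220703125, 225.8000030517578], [202.1999969482422, 231.39999389648438]] [[788.0, 292.0, 50.0], [797.0, -215.0, 50.0], [480.0, -218.0, 50.0], [471.0, 282.0, 50.0]] [507.71511313 316.62589112 499.80383542 316.97128597] [634.02436968  35.2867254   50.        ]
drip_plate 0.88 7812
[[210.8000030517578, 146.1999969482422], [341.0, 141.8000030517578], [343.20001220703125, 206.8000030517578], [213.10000610351562, 211.1999969482422]] [[756.0, 255.0, 31.0], [763.0, -181.0, 31.0], [545.0, -182.0, 31.0], [537.0, 249.0, 31.0]] [436.15808415 218.24879023 431.45961454 218.45632068] [650.24757878  35.29157664  31.        ]
```

View pics/c1.png

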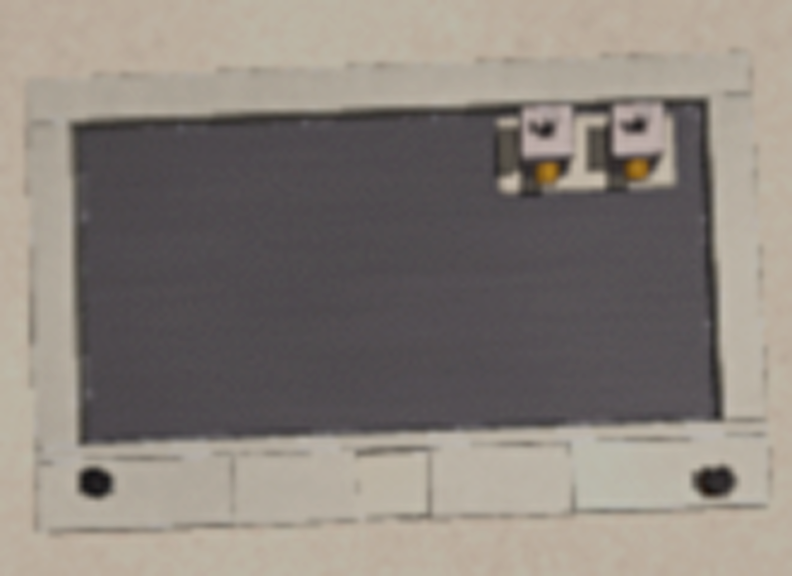

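arm_command([
  [0,-409,-232,0,66.3],
  [0,-409,-232,0,66.3],
  [0,-409,-232,0,66.3],
  [0,-409,-232,0,66.3],
  [0,-409,-232,0,66.3],
  [0,-409,-232,0,66.3],
  [0,-409,-232,0,66.3],
  [0,-409,-232,0,66.3],
  [0,-409,-232,0,66.3],
  [0,-409,-232,40,66.3],
  [0,-409,-232,80,66.3],
  [0,-409,-232,80,66.3],
  [0,-409,-232,80,66.3],
  [0,-409,-232,80,66.3],
], force=10)

```text
clock: 3.1
eef_pos: [500.7, 135.6, 146.2]
eef_rot: [3.139, -0.001, 1.588]
wrist_force: [0.0, 0.1, -0.1]
finger_gap: 0.1
finger_force: 0.0
```

Run:
```python
from h import *
s=monitor.read_state();print(s["clock"],s["eef_pos"],s["eef_rot"],s["wrist_force"],s["finger_gap"])
p=imaging.camera("wrist");img=p["img"].copy()
O=np.array([502,33]);a=.0175;R=np.array([[np.cos(a),-np.sin(a)],[np.sin(a),np.cos(a)]])
F=lambda x,y,z:[*(O+R@[x,y]),z]
# predicted strip outline
for y in(115,30.5,-19.5,-115):
    q=proj(p,[F(-24,y,46),F(24,y,46)]);print(y,np.round(q).tolist())
    cv2.polylines(img,[q.astype(int).reshape(-1,1,2)],False,(255,0,0),1)
print(-p["view"][:3,:3].T@p["view"][:3,3])
t=imaging.camera("top")
for y,c in((115,232),(30,357),(-20,431),(-115,573)): print(y,np.round(ray(t,(195+c/4.8,120+485/4.8),46)))
cv2.imwrite("pics/w1.png",cv2.resize(img,None,fx=1.4,fy=1.4)[:,:,::-1])
```

```text
3.1 [500.69636188 135.63069355 146.17359995] [ 3.13900259e+00 -5.12253329e-04  1.58796895e+00] [ 0.02536334  0.11051583 -0.12598248] 0.14775418903740764
115 [[250.0, 202.0], [310.0, 202.0]]
30.5 [[252.0, 297.0], [308.0, 297.0]]
-19.5 [[254.0, 346.0], [306.0, 346.0]]
-115 [[256.0, 425.0], [304.0, 425.0]]
[499.54246147 213.17093094 306.19555284]
115 [503. 147.  46.]
30 [501.  62.  46.]
-20 [500.  12.  46.]
-115 [499. -85.  46.]
```

View pics/w1.png

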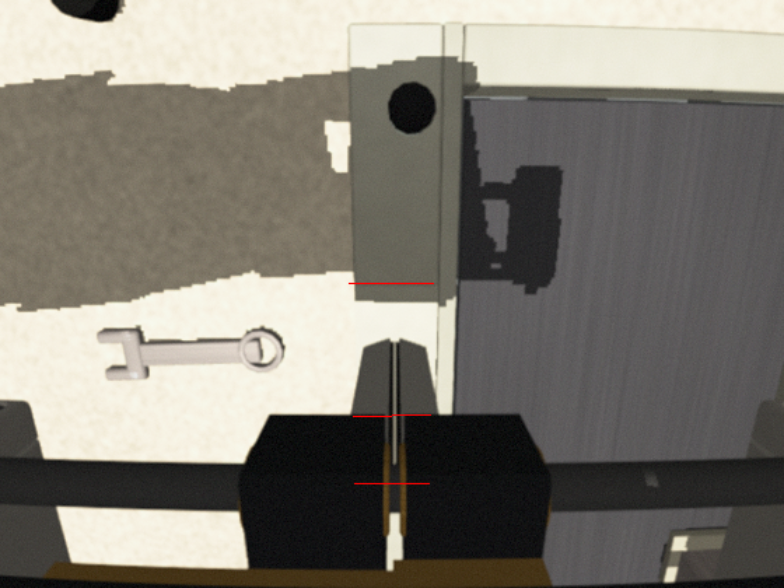

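The wrist view shows the near rim (display cols 354–438) with the lip to its right and the closed fingers over the strip. The predicted outline is about 2–3 mm too far left. A shadow edge at row 300 hides the step, so I'll enhance the contrast there.

Run:
```python
from h import *
p=imaging.camera("wrist");img=p["img"]
g=cv2.cvtColor(img[10:250,235:345],cv2.COLOR_RGB2GRAY)
g=cv2.createCLAHE(6,(8,4)).apply(g)
cv2.imwrite("pics/w2.png",cv2.resize(g,None,fx=2.4,fy=2.4,interpolation=cv2.INTER_CUBIC))
O=np.array([502,33]);a=.0175;R=np.array([[np.cos(a),-np.sin(a)],[np.sin(a),np.cos(a)]])
F=lambda x,y,z:[*(O+R@[x,y]),z]
print((proj(p,[F(-24,250,50),F(24,250,50),F(34,250,50),F(-24,115,50),F(24,115,50)])-[235,10])*2.4)
```

```text
[[ 24.4432635   10.20732217]
 [191.18029398  10.22915797]
 [225.8380607   10.52083171]
 [ 34.80423725 464.52179719]
 [181.73379835 464.45398045]]
```

View pics/w2.png

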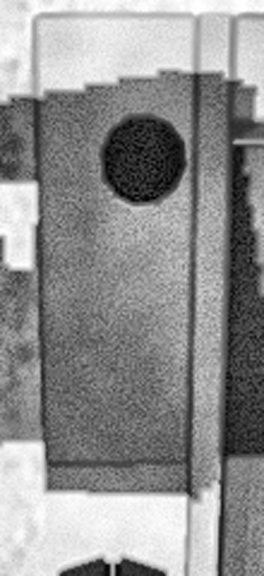

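arm_command([
  [0,0,2,40,0],
  [0,0,2,65,0],
  [0,0,2,74,0],
  [0,0,2,77,0],
  [0,0,2,79,0],
  [0,0,2,79.5,0],
  [0,0,2,79.5,0],
])

```text
clock: 4.12
eef_pos: [502.3, 135.3, 65.4]
eef_rot: [3.141, -0.0, 1.588]
wrist_force: [0.1, 0.7, -0.0]
finger_gap: 0.2
finger_force: 0.0
```

arm_command([
  [0,0,0,0.3,0],
  [0,0,0,0.6,0],
  [0,0,0,0.6,0],
])

```text
clock: 4.5
eef_pos: [502.4, 135.3, 65.3]
eef_rot: [3.141, -0.0, 1.588]
wrist_force: [-3.4, -1.0, 9.8]
finger_gap: 0.7
finger_force: 5.0
```

arm_command([
  [0,0,0,-0.2,0],
  [0,-2,0,-0.2,0],
  [0,-5,0,-0.2,0],
  [0,-8,0,-0.2,0],
  [0,-12,0,-0.2,0],
  [0,-16,0,-0.2,0],
  [0,-20,0,-0.2,0],
  [0,-24,0,-0.2,0],
  [0,-28,0,-0.2,0],
  [0,-32,0,-0.2,0],
  [0,-36,0,-0.2,0],
  [0,-40,0,-0.2,0],
], force=30)

```text
clock: 6.0
eef_pos: [503.3, 95.6, 65.3]
eef_rot: [3.14, -0.001, 1.588]
wrist_force: [0.2, 4.2, 6.5]
finger_gap: 0.8
finger_force: 2.8
```

arm_command([
  [0,-4,0,0,0],
  [0,-8,0,0,0],
  [0,-12,0,0,0],
  [0,-16,0,0,0],
  [0,-20,0,0,0],
  [0,-22,0,0,0],
  [0,-22,0,0,0],
])

```text
clock: 6.88
eef_pos: [503.7, 73.4, 65.2]
eef_rot: [3.14, -0.0, 1.587]
wrist_force: [0.3, 2.2, 6.5]
finger_gap: 0.5
finger_force: 3.0
```

arm_command([
  [0,-3,0,0,0],
  [0,-6,0,0,0],
  [0,-9,0,0,0],
  [0,-12,0,0,0],
  [0,-15,0,0,0],
  [0,-18,0,0,0],
  [0,-21,0,0,0],
  [0,-21,0,0,0],
])

```text
clock: 7.88
eef_pos: [503.3, 51.9, 64.2]
eef_rot: [-3.141, 0.0, 1.587]
wrist_force: [-0.2, 0.5, -0.0]
finger_gap: 0.3
finger_force: 0.0
```

arm_command([
  [0,-4,0,0,0],
  [0,-9,0,0,0],
  [0,-13,0,0,0],
  [0,-13,0,0,0],
  [0,-13,0,3,0],
  [0,-13,0,5.5,0],
  [0,-13,0,7,0],
  [0,-13,0,8,0],
  [0,-13,0,9,0],
  [0,-13,0,9,0],
])

```text
clock: 9.12
eef_pos: [503.7, 39.3, 55.6]
eef_rot: [-3.142, -0.0, 1.588]
wrist_force: [-1.3, 1.6, 3.4]
finger_gap: 0.4
finger_force: 1.7
```

arm_command([
  [0,0,0,1,0],
  [0,0,0,2,0],
  [0,0,0,3,0],
  [0,0,0,4,0],
  [0,0,0,4.7,0],
  [0,0,0,4.7,0],
])

```text
clock: 9.88
eef_pos: [503.9, 39.2, 50.7]
eef_rot: [3.141, 0.0, 1.588]
wrist_force: [1.0, 0.1, 0.2]
finger_gap: 0.6
finger_force: 0.4
```

arm_command([
  [0,0,0,0.3,0],
  [0,0,0,0.6,0],
  [0,0,0,0.6,0],
])

```text
clock: 10.25
eef_pos: [503.9, 39.2, 50.3]
eef_rot: [3.141, 0.0, 1.588]
wrist_force: [-0.8, -0.5, 3.8]
finger_gap: 0.4
finger_force: 2.2
```

arm_command([
  [0,0,0,0.3,0],
  [0,0,0,0.5,0],
  [0,0,0,0.5,0],
  [0,0,0,0.5,0],
])

```text
clock: 10.75
eef_pos: [503.9, 39.2, 50.2]
eef_rot: [3.141, 0.0, 1.588]
wrist_force: [-4.3, 0.0, 11.4]
finger_gap: 0.4
finger_force: 5.1
```

arm_command([
  [0,0,0,-1,0],
  [0,0,0,-4,0],
  [0,0,0,-15,0],
  [0,0,0,-40,0],
  [0,0,0,-90,0],
  [0,0,0,-140,0],
  [0,0,0,-170,0],
  [0,60,-60,-170,0],
  [0,120,-60,-170,0],
  [0,180,-60,-170,0],
  [0,240,-60,-170,0],
  [0,300,-60,-170,0],
  [0,300,-60,-170,0],
  [0,300,-60,-170,0],
  [0,300,-60,-170,0],
  [0,300,-60,-170,0],
])

```text
clock: 12.75
eef_pos: [439.1, 337.1, 220.1]
eef_rot: [3.141, -0.0, 1.586]
wrist_force: [0.4, -0.5, 0.0]
finger_gap: 0.3
finger_force: 0.0
```

Run:
```python
from h import *
s=monitor.read_state();print(s["clock"],s["eef_pos"],s["wrist_force"])
t=imaging.camera("top");q=imaging.camera("scene")
A=cv2.resize(t["img"][120:300,190:360],(400,424),interpolation=cv2.INTER_CUBIC);B=cv2.resize(q["img"][150:350,170:380],(400,381),interpolation=cv2.INTER_CUBIC)
B=cv2.copyMakeBorder(B,0,43,0,0,0)
cv2.imwrite("pics/end.png",np.hstack([A,B])[:,:,::-1])
for n,p in(("top",t),("scene",q)):
  r=trace(p,"drip_plate")[0];print(n,r["p"],r["rect"])
# plate near edge at z 32 vs 44
O=np.array([504.5,33])
for p in(t,q): print(proj(p,[[O[0]+38,33.7,32],[O[0]+38,33.7,44]]).tolist())
```

```text
12.75 [439.06025655 337.1371531  220.12109952] [ 0.40099467 -0.46006357  0.0212607 ]
top 0.75 [275.8, 176.7, 131.0, 66.5]
scene 0.56 [275.1, 253.3, 159.9, 135.3]
[[277.96144764793337, 208.5553093261467], [277.8883163021272, 208.30587011763316]]
[[293.81917794662854, 224.70199710511062], [293.84659393699593, 222.50716143809478]]
```

View pics/end.png

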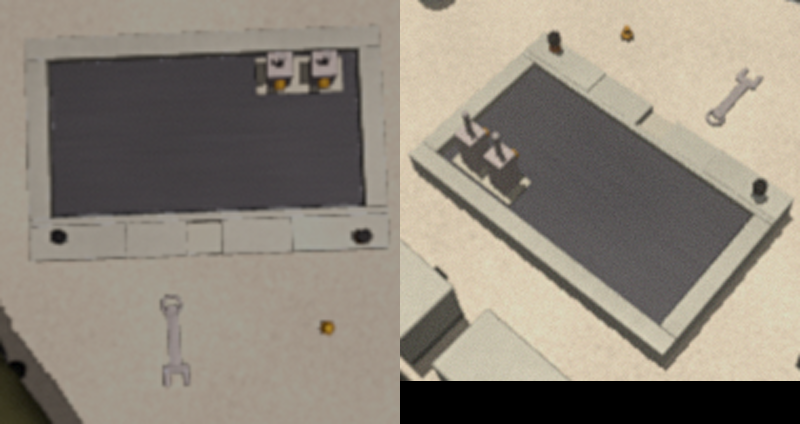

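The view shows the bystanders where they stood and the notch darker in the scene view at (645,110). I'll confirm the plate edge rise numerically against the first picture.

Run:
```python
from h import *
q=imaging.camera("scene");a=cv2.imread("pics/scene0.png",0).astype(int);b=cv2.cvtColor(q["img"],cv2.COLOR_RGB2GRAY).astype(int)
for y in(150,80,0,-60,-120):
    u,v=np.round(proj(q,[[542.5-.0175*y,33+y,32]])[0]).astype(int)
    print(y,(u,v),a[v-9:v+7,u-1:u+2].mean(1).astype(int),b[v-9:v+7,u-1:u+2].mean(1).astype(int))
for y in(100,-100):   # fixed reference: far rim
    u,v=np.round(proj(q,[[504.5+285,33+y,50]])[0]).astype(int)
    print("ref",a[v-5:v+6,u],b[v-5:v+6,u])
for n in("vial_left","vial_right","wrench","fitting","stopper"):
    for f in find_in(q,n)[:1]: print(n,f["p"],f["rect"])
```

```text
150 (np.int64(334), np.int64(253)) [160 161 142 108  84  73  70  72  76  78  79  79  78  78  79  78] [172 170 152 117  87  80  82  87  88  88  89  85  86  87  87  88]
80 (np.int64(315), np.int64(239)) [164 167 163 141 105  77  71  70  74  78  76  76  75  75  76  78] [176 177 173 150 111  84  78  81  85  85  85  85  85  86  87  86]
0 (np.int64(294), np.int64(225)) [165 166 161 129  91  74  68  70  76  75  76  75  77  77  75  77] [166 177 169 136  99  77  79  83  85  83  84  87  83  83  81  86]
-60 (np.int64(278), np.int64(214)) [169 168 163 133  95  74  68  71  76  75  73  74  74  75  75  72] [178 179 172 143  98  81  80  83  82  80  84  86  84  83  81  84]
-120 (np.int64(263), np.int64(203)) [161 164 168 155 118  85  72  73  76  77  76  76  76  74  76  75] [170 174 179 166 126  91  82  83  86  86  84  85  85  82  84  84]
ref [174 183 178 168 141  93  78  69  73  68  96] [188 189 192 182 150 101  76  75  83  74 100]
ref [168 171 172 175 177 175 163 136  97  70  71] [182 185 181 183 188 186 176 142 101  80  75]
vial_right 0.54 [250.8, 171.6, 8.3, 14.7]
wrench 0.76 [345.8, 201.9, 25.7, 26.9]
fitting 0.42 [287.8, 168.8, 6.7, 8.5]
```

arm_command([
  [0,-40,60,0,0],
  [0,-90,120,0,0],
  [0,-140,180,0,0],
  [0,-187,241,0,0],
  [0,-187,241,30,0],
  [0,-187,241,70,0],
  [0,-187,241,70,0],
  [0,-187,241,70,0],
  [0,-187,241,70,0],
])

```text
clock: 14.38
eef_pos: [683.2, 156.0, 152.2]
eef_rot: [3.138, -0.0, 1.589]
wrist_force: [1.1, -0.0, 0.5]
finger_gap: 0.4
finger_force: 0.0
```

Run:
```python
from h import *
s=monitor.read_state();print(s["clock"],s["eef_pos"])
p=imaging.camera("wrist");a=.0175
F=lambda x,y,z:[504.5+x-a*y,33+y+a*x,z]
Q=lambda *v:np.round(proj(p,[F(*v)])[0],1)
for y in(190,150,110):
    print(y,"lip",Q(34,y,50),"e32",Q(38,y,32),"e up",Q(38,y,44))
    u,v=Q(38,y,32);g=cv2.cvtColor(p["img"],cv2.COLOR_RGB2GRAY);print(int(u)-22,g[int(v),int(u)-22:int(u)+12])
cv2.imwrite("pics/w3.png",cv2.resize(p["img"],None,fx=1.4,fy=1.4)[:,:,::-1])
```

```text
14.375 [683.20153272 156.02665199 152.231912  ]
190 lip [ 90.3 129.3] e32 [106.7 128.5] e up [ 99.3 129. ]
84 [ 98  98  99  99 102  92  74  65  67  62  64  70  66  63  65  60  39  28
  39  33  35  29  39  34  25  32  34  33  31  30  38  31  32  36]
150 lip [ 97.1 180.4] e32 [112.6 176.5] e up [105.6 179. ]
90 [101  98  95 100  95  92  85  71  63  65  64  65  64  65  64  57  45  39
  35  31  37  36  30  35  37  31  34  36  36  33  36  35  36  34]
110 lip [103.9 227.8] e32 [118.4 221.4] e up [112.  225.6]
96 [99 98 96 97 94 96 88 80 66 63 64 63 62 63 63 61 53 38 35 34 36 30 37 32
 39 35 33 31 40 35 36 34 34 37]
```

View pics/w3.png

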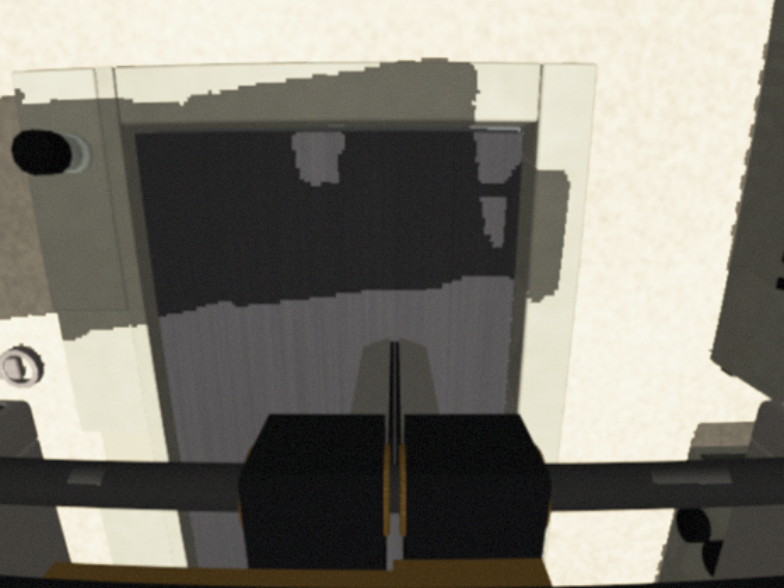

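The plate edge sits at cols 100 / 105.5 / 112, against 99 / 106 / 112 predicted when raised and 107 / 113 / 118 when down. So the plate is fully popped up. Next I retreat.

arm_command([
  [0,0,0,-40,0],
  [0,0,0,-90,0],
  [0,60,-60,-90,0],
  [0,120,-120,-90,0],
  [0,180,-180,-90,0],
  [0,190,-240,-90,0],
  [0,190,-260,-90,0],
  [0,190,-260,-90,0],
  [0,190,-260,-90,0],
  [0,190,-260,-90,0],
])

```text
clock: 15.68
eef_pos: [420.8, 340.5, 239.9]
eef_rot: [3.141, -0.0, 1.587]
wrist_force: [-0.5, 0.1, 0.2]
finger_gap: 0.5
finger_force: 0.0
```

Run:
```python
from h import *
s=monitor.read_state();print(s["clock"],s["eef_pos"],s["wrist_force"],abs(s["qd"]).max())
print(job.sign_off())
```

```text
15.675 [420.78515329 340.47185702 239.94257768] [-0.54033785  0.06484369  0.22329061] 0.008905870535163167
the job is handed in; nothing more can be done
None
```

The fingertip swept the strip from its left end into the notch and pressed the key fully down at about 11 N; a wrist view showed the plate's near edge popped up, no bystander looked moved, the arm is clear, and the job was handed in at 15.7 s.

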